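# Click the cutlery caddy onto the drainer rack's rail

### The arm

A 6-joint arm with a two-finger parallel gripper is mounted at the origin on the work surface. World frame = base frame: x ahead of the robot, y to its left, z up, the work surface at z = 0. Lengths are in mm, angles in degrees, forces in N, time in s.
With the tool pointing down it reaches from about 350 to 850 mm from the base axis. Payload 8.1 kg.
Tool frame: the origin (TCP) lies on the centre line of the jaws, within the pads' length; the fingertips stand 19 mm ahead of it and the grasp point (between the pads) is the TCP (r.tip_reach is the z of the fingertips in the tool frame, in mm); z points along the fingers, y is the line along which they close (so a half turn about z gives the same grasp; the last joint's range is limited). The gripper opens to 85 mm and grips with 20 to 120 N. Pads are 22 mm wide; open, the fingers measure 114 mm over their backs; the gripper's body (76 mm by 85 mm) begins 54 mm behind the grasp point. The pads swing forward as they close: fully open they stand 13 mm farther back than shut.
Start: joints at [-78.117, 7.471, 85.268, -0, 87.261, -4.893], TCP at [173.201, -574.462, 212.692] pointing down, gripper open.
Joint ranges: [-169.43, 169.43], [-51.17, 129.36], [1.28, 143.12], [-76.62, 256.62], [0, 156.53], [-152.29, 152.29]. Speed limits (degrees/s): [136.94, 136.94, 159.86, 180, 180, 180].

### API

Orientations are given as [roll, pitch, yaw] about the fixed x, y, z axes, in that order (R = Rz(yaw) Ry(pitch) Rx(roll)).
In Python, from bench import r gives the robot as it stands. The module is installed in compiled form; this text tells all that it offers.
- The arm moves only by the shell command python3 -m handwheel 'ROWS' [FORCE]. ROWS is JSON, a list of rows, each a list of 7 numbers: the shift along the tool's x, y, z in m, then the turn, a rotation vector about the tool's x, y, z in degrees, then the finger opening in m, from 0 to 0.0854. In form: [[tx, ty, tz, ax, ay, az, claw], ...]. A call has 1 to 8 rows; each row shifts and turns the commanded pose from where the row before left it, along the tool's axes as they then stand; what a row does not reach is not made up. A row lasts 1/12 s, in which the tool goes at most 41.7 mm and 7.16 degrees, less where a joint would pass 70% of its speed; a pose out of reach is approached as far as the arm can. A call with a gripper value outside its range is refused whole. The fingers move at their own pace and stop on an object; FORCE is the grip in N (left out, the last holds). Time passes only in rows, so rows that do not move let the fingers close. It gives the time, the measured TCP pose, the force, the opening and the grip force at its end, in the units of the state.
- r.sense(): the state, without advancing time (a new reading comes with each control period).
- r.snapshot(name): name is "side" or "top"; returns (picture, depth): 420x560x3 uint8, blue, green, red; 420x560 float32, mm along the optical axis (not along the pixel's ray), 0 where there is no reading.
- r.calibration(name): a dict with "vfov" (degrees; the focal length in pixels is half the picture's height over the tangent of half this angle, whatever the lens; pixels are square), "cx", "cy" (the principal point, pixels), "rvec" (rotation vector, rad) and "tvec" (3), from world to camera coordinates, as OpenCV has them. Camera axes: x right, y down, z forward; pixel columns grow to the right and rows downward; lengths in mm; the calibration is good to about 2 mm. A picture is of the moment at which its call begins. calibration takes no time and is no camera call.
- r.hand_in(): hands the job in; it is judged then, once.
The state is a dict: "time": time; "joint_pos": joint angles; "qd": joint speeds; "joint_efforts": joint torques, N m; "tool_pos": TCP position; "tcp_rot": TCP orientation; "ft_force": force on the tool from outside, world axes, zero at the start; "wrist_torque": the same for the moment, N m; "finger_gap": finger opening in mm; "grip_force": force on a finger pad.
Only numpy, scipy, OpenCV 4.12 (cv2) and the standard library are available. Lean on these libraries where they do the work, as an engineer would, in place of code of your own. Each camera call takes 0.05 s, during which the arm holds its last target. There are 200 camera calls.

### The job

Put the white cutlery caddy back on the grey dish rack: set it down on the rack's deck in front of the rail, low end leading, slide it onto the rail and push it along until the catch under it clicks and holds it against the sprung bumper of the end stop, then let go. Push by feel and stop once it has clicked, without squashing the bumper, and leave the ramekin, the espresso cup and the steel bottle where they are.

Things in the scene. Friction and masses are not known exactly. Their poses are not given: they have to be found in the camera images.
- caddy: White plastic cutlery caddy, loose, about 250 g: open tray 130 mm long (its x), 68 wide (y), 80 high, with a cross handle over the middle. Origin: centre of its underside, z up. Front end (+x, goes first): low wall, 38 mm high, and a 30 x 20 mm slot in the tray floor behind it. Rear and side walls are 51 mm high.
- caddy_grip (a point): Middle of the caddy's handle, 70 mm above its underside: a bar across the caddy (along its y), 68 mm long, 16 mm thick (along x), from 60 to 80 mm above the underside. Only its two end posts, 6 mm wide, join it to the 51 mm high walls.
- caddy_front (a point): Middle of the caddy's front face at underside height, 65 mm ahead of the origin. A channel under the caddy, open at both ends, takes the T-rail: 44 mm wide inside, roof 18 mm above the underside; two bottom lips 6 mm thick with a 24 mm gap run on the deck, under the rail's head. Play 2 to 3 mm.
- rack: Grey plastic dish rack, fixed. Origin: at table height below the tip of the rail's round nose; x along the rail in the push direction, z up. Flat deck, top 24 mm above the table, x = -105 to +260 mm, y = -46 to +144 mm. Teaspoons and 30 mm high pegs stand at y above +50 mm.
- rail_nose (a point): Tip of the steel T-rail's rounded nose, at deck height (24 mm above the rack's origin). Rail on y = 0, x = 0 to 260 mm: head 40 mm wide, 8 to 16 mm above the deck, on an 18 mm stem; nose a half disc. The bare deck before it (x = -105 to 0) is where the caddy is set down.
- bumper (a joint): Black sprung bumper, 40 x 14 mm, on the end stop: a block 64 wide, 48 high clamped on the rail. Home for the caddy's front face lies at rack x = 150 to 200 mm, not reported: feel for it. A catch 25 mm before home takes about 6 N to pass. Value: metres pushed in, 2 N per mm; over 14 mm counts as squashed. Caught, it stays 3 to 5 mm in; uncaught, it pushes the caddy back.
- ramekin: White ceramic ramekin, 86 mm across, 45 mm high, standing on the drainer; origin under its centre. Leave alone.
- espresso_cup: Blue glass espresso cup, 62 mm across, 62 mm high, standing on the drainer; origin under its centre. Leave alone.
- flask: Stainless bottle with a black twist cap lying on its side, 200 mm long along its x, 68 mm thick; origin under its middle. Leave alone.
There are look-alikes about, which are no part of the job. Of the things that look like the caddy, the smallest one is meant.

How it is judged:
By the outcome, as a careful person would: the job done as asked, in the order asked, and still so for the second after the job is handed in, with the robot touching nothing.
It also fails if it takes over 48 s, if anything falls off the work surface, if the arm or the gripper's body presses on something with over 40 N, if the wrist force passes 120 N, or if a joint passes its speed limit or range.

## Working session

There is one attempt and no reset: what is moved stays moved. The work goes in short steps, Python scripts to look and compute and a shell command to move; the robot and the scene stay as the last step left them, time stands still between calls to the robot, and variables do not carry over. Pictures are saved under pics/ and viewed, at most 10 in all, crops included, and the job is handed in when it is done.

```bash
mkdir -p pics
cat > h.py <<'E'
import numpy as np, cv2
from bench import r
def cal(n):
    c=r.calibration(n); R=cv2.Rodrigues(np.array(c["rvec"],float))[0]; t=np.array(c["tvec"],float).ravel()
    f=210/np.tan(np.radians(c["vfov"])/2); return R,t,f,c["cx"],c["cy"]
def cloud(n,d):
    R,t,f,cx,cy=cal(n); v,u=np.mgrid[0:d.shape[0],0:d.shape[1]]
    P=np.stack([(u-cx)/f*d,(v-cy)/f*d,d],-1); return (P-t)@R
def ray(n,u,v,z):
    R,t,f,cx,cy=cal(n); o=-R.T@t; w=R.T@np.array([(u-cx)/f,(v-cy)/f,1]); return o+w*(z-o[2])/w[2]
E
python3 - <<'E'
from h import *
for n in("side","top"):
    p,d=r.snapshot(n); cv2.imwrite(f"pics/{n}0.png",p); np.save(n+"0.npy",d); print(r.calibration(n),(d==0).mean())
print(r.sense())
E
```

```text
{'vfov': 57.63968224503482, 'cx': 283.65493915182896, 'cy': 210.2597257453502, 'rvec': array([ 0.08761042, -2.70897886,  1.48612463]), 'tvec': array([517.42451538,  23.87673889, 978.11567872])} 0.004107142857142857
{'vfov': 57.848510479764656, 'cx': 275.79923521416237, 'cy': 207.38252184081207, 'rvec': array([ 2.16998014, -2.16065503,  0.11742294]), 'tvec': array([  76.98952969,  492.52242529, 1151.5520627 ])} 0.004022108843537415
{'time': 0.1, 'joint_pos': array([-7.81166832e+01,  7.51219666e+00,  8.53231631e+01, -9.18748495e-04,
        8.72610693e+01, -4.89302582e+00]), 'qd': array([ 0.12979759, -0.06923228, -0.18847213, -0.07558428, -0.00707414,
        0.10704124]), 'joint_efforts': array([ 1.82728185e-03, -5.70948780e+01, -5.01944017e+01, -9.31092131e-05,
        7.90187682e-03,  4.81071208e-05]), 'tool_pos': array([ 173.0892609 , -573.9430326 ,  211.73341056]), 'tcp_rot': array([-1.79903844e+02, -7.31069485e-03,  1.67763812e+01]), 'ft_force': array([-0.12242766, -0.01506661, -0.22223635]), 'wrist_torque': array([-0.01654345,  0.0069509 , -0.01810506]), 'grip_force': 0.0, 'finger_gap': 85.77512980875782}
```

View pics/top0.png

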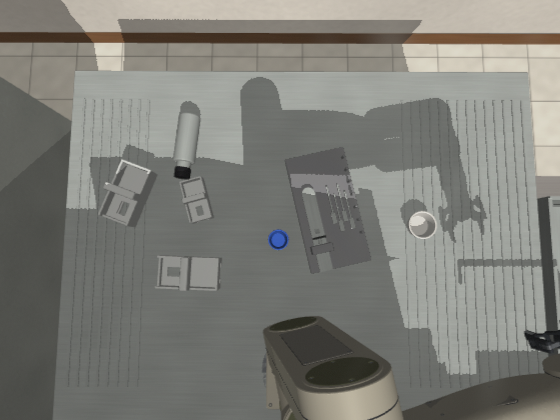

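View pics/side0.png

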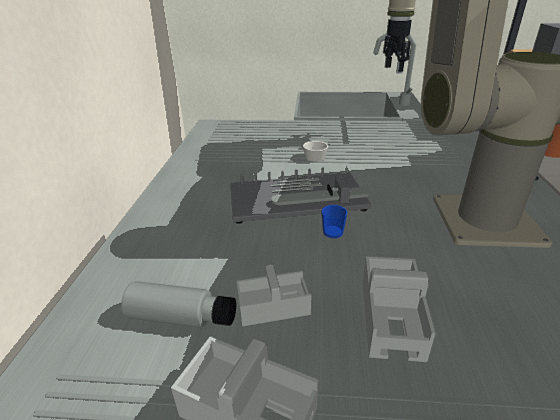

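The top view shows the small caddy at about (196,200) beside the flask cap at (182,172), with its slot (front) at (200,210). The rack is around (327,210), with the rail nose near (308,188) and the end stop near (320,243). The cup is at (278,240) and the ramekin at (422,225). The other two caddies, at (127,192) and (188,272), are larger.

Run:
```python
from h import *
d=np.load("top0.npy"); P=cloud("top",d); p=cv2.imread("pics/top0.png")
def box(name,m):
    Q=P[m]; 
    c,s,a=cv2.minAreaRect(Q[:,:2].astype(np.float32)); print(name,m.sum(),np.round(c,1),np.round(s,1),round(a,1),"z",np.round(np.percentile(Q[:,2],[5,50,95]),1))
def reg(x0,x1,y0,y1):
    m=np.zeros(d.shape,bool); m[y0:y1,x0:x1]=1; return m&(d>0)
z=P[...,2]
def big(m):
    n,l,s,_=cv2.connectedComponentsWithStats(m.astype(np.uint8)); return l==1+np.argmax(s[1:,4])
C=reg(176,218,174,228)
box("table",reg(230,250,180,200))
box("caddy all",big(C&(z>30))); box("handle",big(C&(z>70)))
for nm,R_ in(("capL",reg(95,160,155,228)),("capB",reg(150,225,250,295))):
    box(nm,big(R_&(z>30)))
K=reg(280,375,140,280)
box("deck",big(K&(z>15)))
box("rail",big(K&(z>33)&(z<47)&reg(295,330,175,260)))
box("stop",big(K&(z>60)&reg(295,335,225,265)))
box("cup",big(reg(262,295,222,255)&(z>30))); box("ram",big(reg(400,445,205,245)&(z>25))); box("flask",big(reg(170,205,95,182)&(z>35)))
a=cv2.resize(p[165:235,160:260],None,fx=6,fy=6,interpolation=cv2.INTER_CUBIC); b=cv2.resize(p[140:280,275:385],None,fx=3,fy=3,interpolation=cv2.INTER_CUBIC)
o=np.zeros((420,600+330,3),np.uint8); o[:,:600]=a;o[:,600:]=b
o=cv2.convertScaleAbs(o,alpha=1.5); o=cv2.resize(o,(797,360)); cv2.imwrite("pics/crop1.png",o)
```

```text
table 399 [552.2 195.3] [62.5 61.4] 0.9 z [-4.2 -0.4  3.6]
caddy all 481 [525.5 329.7] [155.4  74. ] 19.2 z [32.6 50.6 80.6]
handle 131 [515.1 326.1] [16.5 67.6] 15.4 z [73.5 78.8 82.2]
capL 1807 [531.9 535.8] [ 97.8 180.9] 69.6 z [ 30.5  48.9 110.9]
capB 1653 [293.4 340.8] [182.3  94.9] 88.0 z [ 30.5  36.7 111.4]
deck 7117 [489.2 -79.6] [364.9 190.5] 13.0 z [20.1 24.5 42.8]
rail 643 [477.4 -31.9] [153.3  40.8] 13.0 z [35.9 39.6 43.3]
stop 187 [367.  -57.4] [24.8 64. ] 12.7 z [67.2 71.5 75.2]
cup 141 [392.3  73.6] [56.6 56.7] 0.2 z [32.6 59.3 64.2]
ram 264 [ 440.  -365.7] [82.7 83.1] 44.0 z [26.6 42.1 47.3]
flask 1346 [674.8 358.4] [217.4  86.2] 4.1 z [41.2 59.2 68.7]
```

View pics/crop1.png

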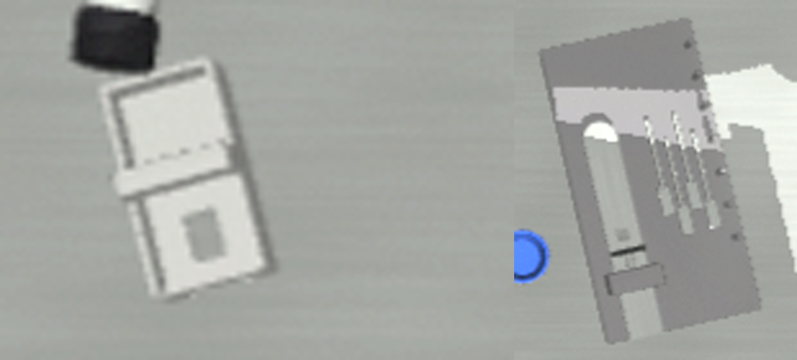

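```bash
H="python3 -m handwheel"
$H '[[0.031,-0.026,0,0,0,0,0.06],[0.031,-0.026,0,0,0,0,0.06],[0.031,-0.026,0,0,0,0,0.06],[0.031,-0.026,0,0,0,0,0.06],[0.031,-0.026,0,0,0,0,0.06],[0.031,-0.026,0,0,0,0,0.06],[0.031,-0.026,0,0,0,0,0.06],[0.031,-0.026,0,0,0,0,0.06]]' 30
$H '[[0.031,-0.026,0,0,0,0,0.06],[0.031,-0.026,0,0,0,0,0.06],[0.031,-0.026,0,0,0,0,0.06],[0.031,-0.026,0,0,0,0,0.06],[0.031,-0.026,0,0,0,0,0.06],[0.031,-0.026,0,0,0,0,0.06],[0.014,-0.036,0,0,0,0,0.06],[0.014,-0.036,0,0,0,0,0.06]]' >/dev/null
$H '[[0.014,-0.036,0,0,0,0,0.06],[0.014,-0.036,0,0,0,0,0.06],[0.014,-0.036,0,0,0,0,0.06],[0.014,-0.036,0,0,0,0,0.06],[0.014,-0.036,0,0,0,0,0.06],[0.014,-0.036,0,0,0,0,0.06],[0.014,-0.036,0,0,0,0,0.06],[0.014,-0.036,0,0,0,0,0.06]]' >/dev/null
$H '[[0.014,-0.036,0,0,0,0,0.06],[0,0,0,0,0,-7,0.06],[0,0,0,0,0,-7,0.06],[0,0,0,0,0,-7,0.06],[0,0,0,0,0,-7,0.06],[0,0,0,0,0,-7,0.06],[0,0,0,0,0,-7,0.06],[0,0,0,0,0,-7,0.06]]' >/dev/null
$H '[[0,0,0,0,0,-7,0.06],[0,0,0,0,0,-7,0.06],[0,0,0,0,0,-7,0.06],[0,0,0,0,0,-7,0.06],[0,0,0,0,0,-7,0.06],[0,0,0,0,0,-4.6,0.06],[0,0,0,0,0,0,0.06],[0,0,0,0,0,0,0.06]]'
```

```text
time: 0.77
tool_pos: [351.0, -301.8, 212.4]
tcp_rot: [-180.0, 0.0, 16.8]
ft_force: [1.1, -0.3, -0.7]
finger_gap: 60.0
grip_force: 0.0
time: 3.43
tool_pos: [516.6, 322.8, 212.2]
tcp_rot: [-180.0, 0.0, 105.2]
ft_force: [-0.5, 0.3, 0.1]
finger_gap: 59.9
grip_force: 0.0
```

```bash
H="python3 -m handwheel"
$H '[[0.0035,-0.0005,0.02,0,0,0,0.06],[0,0,0.035,0,0,0,0.06],[0,0,0.035,0,0,0,0.06],[0,0,0.025,0,0,0,0.06],[0,0,0.012,0,0,0,0.06],[0,0,0.01,0,0,0,0.06],[0,0,0.006,0,0,0,0.06],[0,0,0,0,0,0,0.06]]' 30
$H '[[0,0,0,0,0,0,0.01],[0,0,0,0,0,0,0.01],[0,0,0,0,0,0,0.01],[0,0,0,0,0,0,0.01],[0,0,0,0,0,0,0.01],[0,0,0,0,0,0,0.01]]' 35
```

```text
time: 4.1
tool_pos: [515.5, 326.2, 69.5]
tcp_rot: [-180.0, 0.0, 105.3]
ft_force: [1.1, -0.2, -0.1]
finger_gap: 60.0
grip_force: 0.0
time: 4.6
tool_pos: [515.6, 326.2, 70.1]
tcp_rot: [180.0, -0.0, 105.4]
ft_force: [-0.6, 0.1, -0.6]
finger_gap: 10.1
grip_force: 0.0
```

Run:
```python
from h import *
print(r.sense())
p,d=r.snapshot("side"); q,e=r.snapshot("top")
a=cv2.resize(p[220:340,200:340],None,fx=3,fy=3); b=cv2.resize(q[150:240,150:260],(440,360))
cv2.imwrite("pics/g1.png",cv2.resize(np.hstack([a,b]),(800,336)))
```

```text
{'time': 4.6, 'joint_pos': array([ 2.75102213e+01,  1.51733234e+01,  9.18396031e+01, -1.28054542e-03,
        7.29525104e+01,  1.21365098e+01]), 'qd': array([-0.05230709,  0.26653688,  0.16481363, -0.09413391, -0.0898625 ,
        0.07613867]), 'joint_efforts': array([-2.50881494e-03, -6.05027318e+01, -4.67191923e+01, -1.17893978e-04,
       -7.15785543e-03,  1.58923689e-03]), 'tool_pos': array([515.60541201, 326.24218812,  70.11047377]), 'tcp_rot': array([ 1.79965952e+02, -6.06944295e-03,  1.05374088e+02]), 'ft_force': array([-0.59839011,  0.12776206, -0.61893999]), 'wrist_torque': array([ 0.04323717, -0.02073322,  0.02449962]), 'grip_force': 0.0, 'finger_gap': 10.129214446147882}
```

View pics/g1.png

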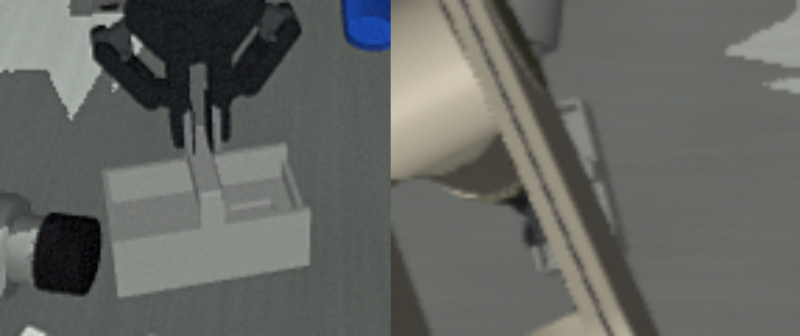

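Run:
```python
from h import *
def proj(n,X):
    R,t,f,cx,cy=cal(n); c=R@np.array(X,float)+t; return np.round([cx+f*c[0]/c[2],cy+f*c[1]/c[2],c[2]],1)
def crop(n,X):
    u,v,z=proj(n,X); return np.round([(u-200)*3*.93,(v-220)*3*.93])
T=np.array([515.6,326.2,70.1]); y=np.array([-.266,.964,0])
for k,X in dict(tcp=T,tip=T-[0,0,19],hnear=T+34*y+[0,0,10],hfar=T-34*y+[0,0,10],base=[0,0,0]).items(): print(k,proj("side",X),crop("side",X))
p,d=r.snapshot("side"); P=cloud("side",d); m=np.zeros(d.shape,bool); m[220:300,225:315]=1
dark=m&(p.max(2)<60)&(d>0); Q=P[dark]; k=Q[:,2]<95; print("finger pts",np.round(np.percentile(Q[k],[5,50,95],axis=0)))
w=m&(p.min(2)>100)&(P[...,2]>60)&(P[...,2]<90)&(P[...,1]>250); Q=P[w]; print("handle",np.round(np.percentile(Q,[5,50,95],axis=0)),w.sum())
```

```text
tcp [271.7 279.  703.1] [200. 165.]
tip [272.1 286.6 713.3] [201. 186.]
hnear [274.8 287.8 669.5] [209. 189.]
hfar [268.5 263.  725.9] [191. 120.]
base [485.6 219.6 978.1] [797.  -1.]
finger pts [[485.  44.  -2.]
 [589. 328.  52.]
 [635. 368.  94.]]
handle [[501. 305.  62.]
 [511. 346.  78.]
 [520. 361.  80.]] 230
```

Run:
```python
from h import *
p,d=r.snapshot("side"); P=cloud("side",d)
m=np.zeros(d.shape,bool); m[215:300,225:315]=1
Q=P[m&(p.max(2)<60)&(d>0)&(P[...,2]>40)&(P[...,2]<140)&(P[...,1]>200)]
for a in range(40,140,10):
    k=Q[(Q[:,2]>=a)&(Q[:,2]<a+10)]
    if len(k): print(a,len(k),np.round(k.min(0)),np.round(np.median(k,0)),np.round(k.max(0)))
im=p[225:310,235:315]; cv2.imwrite("pics/g2.png",cv2.convertScaleAbs(cv2.resize(im,None,fx=7,fy=7,interpolation=cv2.INTER_CUBIC),alpha=1.8))
```

```text
40 2 [582. 358.  48.] [582. 358.  49.] [582. 359.  49.]
50 25 [583. 358.  51.] [590. 364.  56.] [598. 369.  58.]
90 30 [496. 321.  90.] [511. 334.  96.] [531. 339.  99.]
100 46 [496. 315. 100.] [516. 335. 105.] [534. 338. 110.]
110 52 [496. 315. 110.] [513. 334. 115.] [533. 339. 120.]
120 48 [494. 314. 120.] [511. 334. 125.] [535. 342. 130.]
130 155 [476. 316. 130.] [508. 335. 136.] [550. 348. 140.]
```

View pics/g2.png

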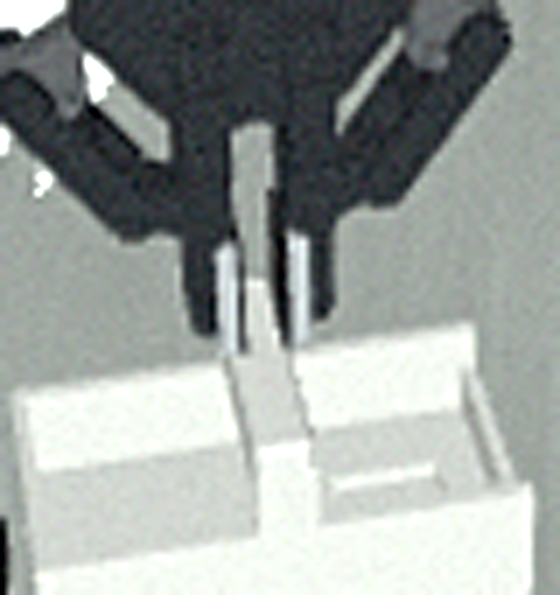

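Run:
```python
from h import *
print(r.tip_reach,[a for a in dir(r) if a[0]!='_'])
p,d=r.snapshot("side"); P=cloud("side",d)
m=np.zeros(d.shape,bool); m[255:280,262:285]=1
# bright pads: rows in crop 235..350 -> v 258..275
for u,v in((267,262),(267,268),(267,274),(277,262),(277,268),(277,273),(264,271),(280,269),(271,262),(272,285)): print(u,v,np.round(P[v,u]),p[v,u])
```

```text
19.0 ['PlanningError', 'calibration', 'hand_in', 'sense', 'snapshot', 'tip_reach']
267 262 [521. 339. 121.] [125 124 119]
267 268 [521. 338. 107.] [122 120 118]
267 274 [522. 338.  93.] [112 110 104]
277 262 [504. 335. 119.] [119 118 111]
277 268 [504. 332. 102.] [120 119 113]
277 273 [505. 334.  93.] [116 115 107]
264 271 [527. 337.  98.] [24 21 18]
280 269 [499. 329.  97.] [25 21 18]
271 262 [533. 194.  -2.] [94 99 92]
272 285 [512. 351.  79.] [119 121 120]
```

Run:
```python
from h import *
p=cv2.imread("pics/side0.png"); d=np.load("side0.npy"); P=cloud("side",d)
m=np.zeros(d.shape,bool); m[40:76,375:420]=1
Q=P[m&(p.max(2)<70)&(d>0)&(P[...,1]>-650)]
print(len(Q)); 
for a in range(140,300,10):
    k=Q[(Q[:,2]>=a)&(Q[:,2]<a+10)]
    if len(k): print(a,len(k),np.round(k.min(0)),np.round(np.median(k,0)),np.round(k.max(0)))
print(r.sense()["tool_pos"])
```

```text
535
240 7 [ 175. -622.  244.] [ 186. -615.  247.] [ 194. -612.  249.]
250 33 [ 151. -620.  250.] [ 177. -610.  255.] [ 195. -516.  259.]
260 29 [ 150. -621.  260.] [ 178. -612.  264.] [ 193. -516.  269.]
270 33 [ 151. -620.  270.] [ 176. -609.  275.] [ 195. -517.  280.]
280 28 [ 151. -621.  280.] [ 180. -612.  285.] [ 199. -511.  289.]
290 66 [ 141. -642.  290.] [ 168. -521.  294.] [ 203. -496.  300.]
[515.40818815 326.15074353  69.69995631]
```

The view shows the fingertips about 40 mm above where the reported TCP puts them (tips at z≈91, reported 51). The first frame shows the same offset. So true z is about the reported value plus 39 mm. I'll reopen and go 39 mm lower.

```bash
H="python3 -m handwheel"
$H '[[0,0,0,0,0,0,0.06],[0,0,0,0,0,0,0.06],[0,0,0,0,0,0,0.06],[0,0,0.012,0,0,0,0.06],[0,0,0.012,0,0,0,0.06],[0,0,0.009,0,0,0,0.06],[0,0,0.006,0,0,0,0.06],[0,0,0,0,0,0,0.06]]' 35
$H '[[0,0,0,0,0,0,0.01],[0,0,0,0,0,0,0.01],[0,0,0,0,0,0,0.01],[0,0,0,0,0,0,0.01],[0,0,0,0,0,0,0.01],[0,0,0,0,0,0,0.01]]' 35
```

```text
time: 5.52
tool_pos: [513.5, 325.2, 27.6]
tcp_rot: [-179.7, 0.1, 105.4]
ft_force: [-0.5, 0.6, -0.4]
finger_gap: 60.3
grip_force: 0.0
time: 6.02
tool_pos: [516.0, 326.5, 31.5]
tcp_rot: [179.9, -0.0, 105.4]
ft_force: [-0.6, 0.2, 2.9]
finger_gap: 15.2
grip_force: 35.1
```

```bash
H="python3 -m handwheel"
$H '[[0,0,-0.008,0,0,0,0.01],[0,0,-0.015,0,0,0,0.01],[0,0,-0.025,0,0,0,0.01],[0,0,-0.025,0,0,0,0.01],[0,0,-0.025,0,0,0,0.01],[0,0,-0.022,0,0,0,0.01],[0,0,0,0,0,0,0.01]]' 35
$H '[[-0.017,0.001,0,0,0,0,0.01],[-0.034,0.0021,0,0,0,0,0.01],[-0.034,0.0021,0,0,0,0,0.01],[-0.034,0.0021,0,0,0,0,0.01],[-0.034,0.0021,0,0,0,0,0.01],[-0.034,0.0021,0,0,0,0,0.01],[-0.034,0.0021,0,0,0,0,0.01],[-0.034,0.0021,0,0,0,0,0.01]]' 35
$H '[[-0.034,0.0021,0,0,0,0,0.01],[-0.034,0.0021,0,0,0,0,0.01],[-0.0185,0.0011,0,0,0,0,0.01],[0,0,0,0,0,1.2,0.01],[0,0,0,0,0,1.2,0.01],[0,0,0,0,0,0,0.01],[0,0,0,0,0,0,0.01]]' 35
python3 - <<'E'
from h import *
s=r.sense(); print(s["tool_pos"],s["tcp_rot"],s["ft_force"])
for n in("side","top"):
    p,d=r.snapshot(n); cv2.imwrite(f"pics/{n}1.png",p); np.save(n+"1.npy",d)
a=cv2.imread("pics/side1.png")[60:240,180:420]; b=cv2.imread("pics/top1.png")[120:285,250:390]
o=np.hstack([cv2.resize(a,(480,360)),cv2.resize(b,(305,360))]); cv2.imwrite("pics/c3.png",cv2.convertScaleAbs(o,alpha=1.5))
E
```

```text
time: 6.6
tool_pos: [518.1, 327.6, 157.1]
tcp_rot: [179.5, -0.1, 105.4]
ft_force: [1.2, 1.1, -0.3]
finger_gap: 15.6
grip_force: 34.5
time: 7.27
tool_pos: [597.7, 82.8, 149.5]
tcp_rot: [-179.9, -0.0, 105.4]
ft_force: [0.3, 0.7, -1.8]
finger_gap: 15.2
grip_force: 34.5
time: 7.85
tool_pos: [625.6, 3.6, 150.1]
tcp_rot: [-179.9, -0.0, 103.0]
ft_force: [0.8, 0.1, -1.7]
finger_gap: 15.4
grip_force: 34.5
[625.59474269   3.62712203 150.12385373] [-1.79947418e+02 -3.83659308e-02  1.03043218e+02] [ 0.83089002  0.14273013 -1.6986633 ]
```

View pics/c3.png

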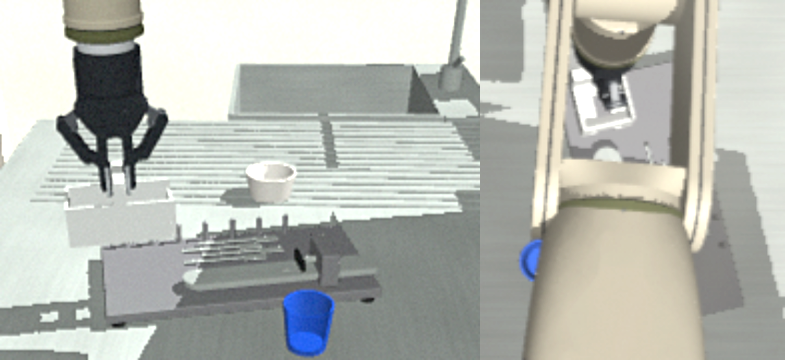

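The caddy is held level (side crop about (120,215)) above the bare deck, behind the nose and with its low end toward the rail. Next I measure its lateral position in the rack frame.

```bash
cat >> h.py <<'E'
O=np.array([553.,-14.5,0]); A=np.radians(193.0)
U=np.array([[np.cos(A),np.sin(A),0],[-np.sin(A),np.cos(A),0],[0,0,1]])
def rk(P): return (P-O)@U.T
E
python3 - <<'E'
from h import *
s=r.sense(); print("tcp rack",rk(s["tool_pos"]))
d=np.load("top1.npy"); p=cv2.imread("pics/top1.png"); Q=rk(cloud("top",d)); 
m=(d>0)&(p.min(2)>90)&(abs(Q[...,0]+70)<90)&(abs(Q[...,1])<60)&(Q[...,2]>110)&(Q[...,2]<215)
K=Q[m]; print("top",len(K)); print(np.histogram(K[:,2],bins=range(110,215,5)))
w=K[(K[:,2]>164)&(K[:,2]<176)]; print("walls51",np.percentile(w,[1,50,99],axis=0).round(1))
for sgn in(-1,1):
    e=w[(sgn*w[:,1]>25)&(w[:,0]>-60)]
    if len(e)>5: print(sgn,len(e),np.polyfit(e[:,0],e[:,1],1),e[:,:2].min(0),e[:,:2].max(0))
f=K[(K[:,2]>150)&(K[:,2]<163)&(K[:,0]>-25)]; print("front rim",len(f),f.min(0),f.max(0)) if len(f) else 0
d=np.load("side1.npy"); p=cv2.imread("pics/side1.png"); Q=rk(cloud("side",d))
m=(d>0)&(p.min(2)>90)&(abs(Q[...,0]+70)<90)&(Q[...,1]<-20)&(Q[...,1]>-50)&(Q[...,2]>105)&(Q[...,2]<180); K=Q[m]
print("side wall",len(K),np.percentile(K,[1,50,99],axis=0).round(1)); b=np.polyfit(K[:,0],K[:,1],1); print("yaw err",np.degrees(np.arctan(b[0])),"y mid",np.polyval(b,K[:,0].mean()))
lo=[ (x,K[abs(K[:,0]-x)<4][:,2].min().round(1)) for x in range(-130,-10,15)]; print(lo)
# rail top lateral again, nose and stop
d=np.load("top0.npy"); Q=rk(cloud("top",d)); m=(d>0)&(Q[...,2]>34)&(Q[...,2]<46)&(Q[...,0]>20)&(Q[...,0]<140)&(abs(Q[...,1])<26); K=Q[m]
lo=[];hi=[];xs=[]
for x in range(25,140,8):
    k=K[abs(K[:,0]-x)<4]; lo.append(k[:,1].min());hi.append(k[:,1].max());xs.append(x)
print("rail mid fit",np.polyfit(xs,(np.array(lo)+hi)/2,1),"w",np.mean(np.array(hi)-lo))
E
```

```text
tcp rack [-75.08248435  -1.38692594 150.53000304]
top 480
(array([  0,   1,  14,   5,   8,  61, 183,  20,  21,  29,   9,  41,  28,
         4,   6,   3,   6,  35,   5,   1]), array([110, 115, 120, 125, 130, 135, 140, 145, 150, 155, 160, 165, 170,
       175, 180, 185, 190, 195, 200, 205, 210]))
walls51 [[-92.4 -36.  164.8]
 [-38.9 -32.1 169.2]
 [-10.1  32.  174.9]]
-1 31 [-1.89008931e-03 -3.40439703e+01] [-58.91515963 -35.8906529 ] [-10.38982171 -31.69515495]
1 29 [4.6054063e-03 3.0087997e+01] [-59.35476745  27.84975473] [-9.5488239  32.08342741]
front rim 43 [-16.36806794 -33.65314244 150.00744023] [ -9.19552834  29.06096528 160.37399571]
side wall 1114 [[-137.8  -40.   117.7]
 [ -75.2  -36.4  145. ]
 [ -10.7  -32.3  176.3]]
yaw err -0.01331609707594189 y mid -36.264912661398725
[(-130, np.float64(118.0)), (-115, np.float64(118.0)), (-100, np.float64(116.2)), (-85, np.float64(117.9)), (-70, np.float64(116.9)), (-55, np.float64(118.7)), (-40, np.float64(117.1)), (-25, np.float64(118.6))]
rail mid fit [-0.00255819  0.16303559] w 38.91342979801926
```

```bash
H="python3 -m handwheel"
$H '[[-0.002,0,0.02,0,0,0,0.01],[0,0,0.02,0,0,0,0.01],[0,0,0.02,0,0,0,0.01],[0,0,0.013,0,0,0,0.01],[0,0,0.008,0,0,0,0.01],[0,0,0.004,0,0,0,0.01],[0,0,0,0,0,0,0.01],[0,0,0,0,0,0,0.01]]' 35
$H '[[0,0,0.002,0,0,0,0.01],[0,0,0.001,0,0,0,0.01],[0,0,0,0,0,0,0.01]]' 
$H '[[0,0,0.001,0,0,0,0.01],[0,0,0.001,0,0,0,0.01],[0,0,0,0,0,0,0.01]]'
$H '[[0,0,0.001,0,0,0,0.01],[0,0,0,0,0,0,0.01],[0,0,0,0,0,0,0.01]]'
```

```text
time: 8.62
tool_pos: [627.3, 0.6, 66.6]
tcp_rot: [179.9, 0.0, 103.0]
ft_force: [0.1, -0.2, -2.3]
finger_gap: 15.4
grip_force: 34.4
time: 8.87
tool_pos: [627.1, 0.4, 63.3]
tcp_rot: [179.9, 0.0, 103.0]
ft_force: [-0.1, -0.1, -1.0]
finger_gap: 15.1
grip_force: 34.5
time: 9.12
tool_pos: [626.6, 0.5, 60.6]
tcp_rot: [-180.0, -0.0, 103.0]
ft_force: [1.0, 0.4, -2.2]
finger_gap: 15.8
grip_force: 34.5
time: 9.37
tool_pos: [626.6, 0.5, 59.6]
tcp_rot: [-180.0, -0.0, 103.0]
ft_force: [0.4, 1.2, -2.4]
finger_gap: 15.4
grip_force: 34.5
```

```bash
H="python3 -m handwheel"
for i in 1; do $H '[[0,0,0.001,0,0,0,0.01],[0,0,0,0,0,0,0.01],[0,0,0,0,0,0,0.01]]'
$H '[[0,0,0.001,0,0,0,0.01],[0,0,0,0,0,0,0.01],[0,0,0,0,0,0,0.01]]'
$H '[[0,0,0.0007,0,0,0,0.01],[0,0,0,0,0,0,0.01],[0,0,0,0,0,0,0.01]]'; done | grep -E "tool|ft_"
```

```text
tool_pos: [626.6, 0.5, 58.6]
ft_force: [-0.5, -0.8, -1.2]
tool_pos: [626.6, 0.5, 57.6]
ft_force: [-0.2, 0.9, -2.9]
tool_pos: [626.6, 0.5, 56.9]
ft_force: [0.6, -0.2, -3.1]
```

```bash
H="python3 -m handwheel"
for i in 1; do $H '[[0,0,0.0007,0,0,0,0.01],[0,0,0,0,0,0,0.01],[0,0,0,0,0,0,0.01]]'
$H '[[0,0,0.0007,0,0,0,0.01],[0,0,0,0,0,0,0.01],[0,0,0,0,0,0,0.01]]'
$H '[[0,0,0.0007,0,0,0,0.01],[0,0,0,0,0,0,0.01],[0,0,0,0,0,0,0.01]]'; done | grep -E "tool|ft_"
```

```text
tool_pos: [626.6, 0.5, 56.2]
ft_force: [-0.3, 0.1, -0.9]
tool_pos: [626.7, 0.5, 55.6]
ft_force: [-0.3, -0.3, -2.0]
tool_pos: [626.8, 0.5, 55.6]
ft_force: [-4.1, 0.1, 5.5]
```

```bash
H="python3 -m handwheel"
$H '[[0,0,-0.001,0,0,0,0.022],[0,0,0,0,0,0,0.022],[0,0,0,0,0,0,0.022]]' 20
python3 - <<'E'
from h import *
print("tcp",rk(r.sense()["tool_pos"]))
d0=r.snapshot("side"); p,d=d0; Q=rk(cloud("side",d)); cv2.imwrite("pics/side2.png",p)
m=(d>0)&(p.min(2)>90)&(abs(Q[...,0]+70)<90)&(Q[...,1]<-20)&(Q[...,1]>-50)&(Q[...,2]>34)&(Q[...,2]<74); K=Q[m]
print(len(K),np.percentile(K,[1,50,99],axis=0).round(1)); b=np.polyfit(K[:,0],K[:,1],1); print("yaw",np.degrees(np.arctan(b[0])),np.polyval(b,-75))
print([(x,K[abs(K[:,0]-x)<4][:,2].max().round(1)) for x in range(-130,-10,15)])
E
```

```text
time: 11.12
tool_pos: [626.9, 0.5, 56.0]
tcp_rot: [180.0, 0.0, 103.0]
ft_force: [-0.5, 0.1, -0.6]
finger_gap: 22.0
grip_force: 0.0
tcp [-75.40570187   2.04617912  55.98752571]
714 [[-138.3  -36.1   34.6]
 [ -76.1  -33.    54.6]
 [ -11.1  -28.3   73.5]]
yaw 0.2623976245078956 -32.90046983203847
[(-130, np.float64(74.0)), (-115, np.float64(73.4)), (-100, np.float64(73.9)), (-85, np.float64(73.6)), (-70, np.float64(73.3)), (-55, np.float64(72.6)), (-40, np.float64(74.0)), (-25, np.float64(72.8))]
```

```bash
H="python3 -m handwheel"
for i in 1; do $H '[[0,-0.004,0,0,0,0,0.022],[0,-0.004,0,0,0,0,0.022],[0,-0.004,0,0,0,0,0.022],[0,0,0,0,0,0,0.022]]'
$H '[[0,-0.003,0,0,0,0,0.022],[0,-0.003,0,0,0,0,0.022],[0,0,0,0,0,0,0.022]]'
$H '[[0,-0.003,0,0,0,0,0.022],[0,-0.003,0,0,0,0,0.022],[0,0,0,0,0,0,0.022]]'; done | grep -E "tool|ft_"
```

```text
tool_pos: [614.2, -2.4, 55.8]
ft_force: [0.5, -0.2, 0.3]
tool_pos: [608.6, -3.7, 55.9]
ft_force: [-0.8, -0.2, 1.2]
tool_pos: [602.8, -5.0, 55.9]
ft_force: [0.1, 0.6, 1.0]
```

```bash
H="python3 -m handwheel"
for i in 1; do $H '[[0,-0.003,0,0,0,0,0.022],[0,-0.003,0,0,0,0,0.022],[0,0,0,0,0,0,0.022]]'
$H '[[0,-0.003,0,0,0,0,0.022],[0,-0.003,0,0,0,0,0.022],[0,0,0,0,0,0,0.022]]'
$H '[[0,-0.003,0,0,0,0,0.022],[0,-0.003,0,0,0,0,0.022],[0,0,0,0,0,0,0.022]]'; done | grep -E "tool|ft_"
python3 - <<'E'
from h import *
print("tcp",rk(r.sense()["tool_pos"]))
p,d=r.snapshot("side"); Q=rk(cloud("side",d)); cv2.imwrite("pics/side3.png",p)
m=(d>0)&(p.min(2)>90)&(Q[...,0]<45)&(Q[...,0]>-160)&(Q[...,1]<-20)&(Q[...,1]>-50)&(Q[...,2]>44)&(Q[...,2]<80); K=Q[m]
print(len(K),np.percentile(K,[1,50,99],axis=0).round(1)); b=np.polyfit(K[:,0],K[:,1],1); print("yaw",np.degrees(np.arctan(b[0])),np.polyval(b,-40))
print([(x,K[abs(K[:,0]-x)<4][:,2].max().round(1)) for x in range(-90,20,15)])
cv2.imwrite("pics/c4.png",cv2.resize(p[100:250,200:400],None,fx=3,fy=3))
E
```

```text
tool_pos: [596.9, -6.4, 55.8]
ft_force: [0.2, 0.6, 0.2]
tool_pos: [591.0, -7.7, 55.8]
ft_force: [1.1, -0.3, 0.1]
tool_pos: [585.1, -9.0, 55.8]
ft_force: [-0.3, 0.1, -1.2]
tcp [-32.53987433   1.9154189   55.80704481]
561 [[-98.6 -36.8  44.6]
 [-36.3 -33.1  60.3]
 [ 27.7 -28.8  77.9]]
yaw -0.1798328857804365 -33.05121939129777
[(-90, np.float64(75.7)), (-75, np.float64(75.1)), (-60, np.float64(74.3)), (-45, np.float64(79.2)), (-30, np.float64(78.6)), (-15, np.float64(74.3)), (0, np.float64(75.1)), (15, np.float64(74.5))]
```

View pics/c4.png

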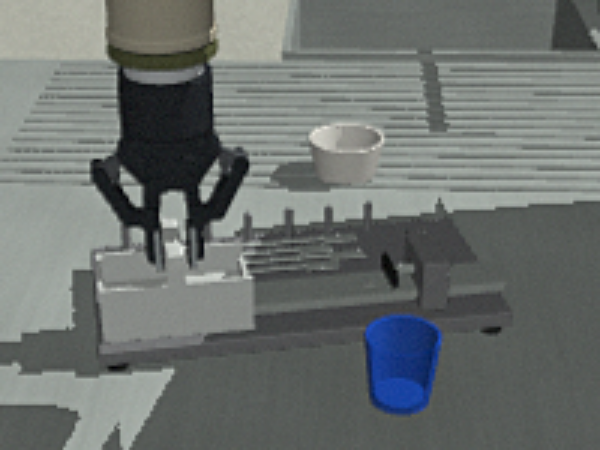

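The crop shows the caddy threaded squarely on the rail (crop about (175,300)), with its front around x=28. The bumper is at (390,268). The push continues.

```bash
H="python3 -m handwheel"
for i in 1; do $H '[[0,-0.006,0,0,0,0,0.022],[0,-0.008,0,0,0,0,0.022],[0,-0.008,0,0,0,0,0.022],[0,-0.008,0,0,0,0,0.022],[0,-0.006,0,0,0,0,0.022],[0,-0.004,0,0,0,0,0.022]]'
$H '[[0,-0.006,0,0,0,0,0.022],[0,-0.008,0,0,0,0,0.022],[0,-0.008,0,0,0,0,0.022],[0,-0.006,0,0,0,0,0.022],[0,-0.005,0,0,0,0,0.022],[0,-0.003,0,0,0,0,0.022]]'
$H '[[0,-0.003,0,0,0,0,0.022],[0,-0.003,0,0,0,0,0.022],[0,0,0,0,0,0,0.022]]'
; done | grep -E "tool|ft_"
python3 - <<'E'
from h import *
print("tcp",rk(r.sense()["tool_pos"]))
d=np.load("top0.npy"); p=cv2.imread("pics/top0.png"); Q=rk(cloud("top",d)); m=(p.max(2)<45)&(abs(Q[...,1])<30)&(Q[...,0]>100)&(Q[...,0]<230)&(Q[...,2]>30)
K=Q[m]; print(len(K),np.percentile(K,[2,50,98],axis=0).round(1))
E
```

```text
bash: syntax error near unexpected token `;'
bash: `; done | grep -E "tool|ft_"'
```

```bash
H="python3 -m handwheel"
for i in 1; do $H '[[0,-0.006,0,0,0,0,0.022],[0,-0.008,0,0,0,0,0.022],[0,-0.008,0,0,0,0,0.022],[0,-0.008,0,0,0,0,0.022],[0,-0.006,0,0,0,0,0.022],[0,-0.004,0,0,0,0,0.022]]'
$H '[[0,-0.006,0,0,0,0,0.022],[0,-0.008,0,0,0,0,0.022],[0,-0.008,0,0,0,0,0.022],[0,-0.006,0,0,0,0,0.022],[0,-0.005,0,0,0,0,0.022],[0,-0.003,0,0,0,0,0.022]]'
$H '[[0,-0.003,0,0,0,0,0.022],[0,-0.003,0,0,0,0,0.022],[0,0,0,0,0,0,0.022]]'; done | grep -E "tool|ft_"
python3 - <<'E'
from h import *
print("tcp",rk(r.sense()["tool_pos"]))
d=np.load("top0.npy"); p=cv2.imread("pics/top0.png"); Q=rk(cloud("top",d)); m=(p.max(2)<45)&(abs(Q[...,1])<30)&(Q[...,0]>100)&(Q[...,0]<230)&(Q[...,2]>30)
K=Q[m]; print(len(K),np.percentile(K,[2,50,98],axis=0).round(1))
E
```

```text
tool_pos: [545.8, -18.2, 56.0]
ft_force: [1.5, -0.6, 0.1]
tool_pos: [510.9, -26.2, 55.9]
ft_force: [0.4, 0.3, 0.2]
tool_pos: [505.2, -27.5, 55.7]
ft_force: [-0.9, -0.5, 0.5]
tcp [49.53444772  1.85826411 55.68609282]
11 [[155.8 -13.7  53.6]
 [157.    1.   56.2]
 [158.2  15.6  58.5]]
```

```bash
H="python3 -m handwheel"
for i in 1; do 
$H '[[0,-0.003,0,0,0,0,0.022],[0,-0.003,0,0,0,0,0.022],[0,0,0,0,0,0,0.022]]'
$H '[[0,-0.002,0,0,0,0,0.022],[0,-0.002,0,0,0,0,0.022],[0,0,0,0,0,0,0.022]]'
$H '[[0,-0.002,0,0,0,0,0.022],[0,-0.001,0,0,0,0,0.022],[0,0,0,0,0,0,0.022]]'
$H '[[0,-0.002,0,0,0,0,0.022],[0,-0.001,0,0,0,0,0.022],[0,0,0,0,0,0,0.022]]'
$H '[[0,-0.002,0,0,0,0,0.022],[0,-0.001,0,0,0,0,0.022],[0,0,0,0,0,0,0.022]]'; done | grep -E "tool|ft_"
```

```text
tool_pos: [499.3, -28.7, 55.7]
ft_force: [-1.1, -0.4, 0.2]
tool_pos: [495.6, -29.6, 55.7]
ft_force: [-0.7, 0.1, -0.5]
tool_pos: [492.9, -30.3, 55.8]
ft_force: [0.4, 0.6, 0.2]
tool_pos: [490.0, -31.0, 55.9]
ft_force: [0.6, 0.3, 1.1]
tool_pos: [487.2, -31.7, 55.9]
ft_force: [1.1, 0.6, -0.1]
```

```bash
H="python3 -m handwheel"
for i in 1; do 
$H '[[0,-0.002,0,0,0,0,0.022],[0,0,0,0,0,0,0.022]]'
$H '[[0,-0.002,0,0,0,0,0.022],[0,0,0,0,0,0,0.022]]'
$H '[[0,-0.002,0,0,0,0,0.022],[0,0,0,0,0,0,0.022]]'
$H '[[0,-0.002,0,0,0,0,0.022],[0,0,0,0,0,0,0.022]]'
$H '[[0,-0.002,0,0,0,0,0.022],[0,0,0,0,0,0,0.022]]'
$H '[[0,-0.002,0,0,0,0,0.022],[0,0,0,0,0,0,0.022]]'
$H '[[0,-0.002,0,0,0,0,0.022],[0,0,0,0,0,0,0.022]]'; done | grep -E "time|tool|ft_"
```

```text
time: 15.47
tool_pos: [485.2, -32.1, 55.9]
ft_force: [0.4, -0.3, 0.6]
time: 15.63
tool_pos: [483.2, -32.6, 55.9]
ft_force: [1.5, -0.2, 1.1]
time: 15.8
tool_pos: [482.3, -33.0, 56.5]
ft_force: [3.6, 1.3, 1.4]
time: 15.97
tool_pos: [480.8, -33.4, 56.8]
ft_force: [6.1, 1.3, 1.9]
time: 16.13
tool_pos: [479.1, -33.9, 56.9]
ft_force: [5.0, 1.8, 1.7]
time: 16.3
tool_pos: [477.3, -34.3, 56.9]
ft_force: [5.8, 1.9, 1.0]
time: 16.47
tool_pos: [475.0, -34.8, 56.8]
ft_force: [0.5, -0.2, -0.3]
```

```bash
H="python3 -m handwheel"
for i in 1; do 
$H '[[0,-0.003,0,0,0,0,0.022],[0,-0.003,0,0,0,0,0.022],[0,0,0,0,0,0,0.022]]'
$H '[[0,-0.002,0,0,0,0,0.022],[0,-0.002,0,0,0,0,0.022],[0,0,0,0,0,0,0.022]]'
$H '[[0,-0.002,0,0,0,0,0.022],[0,0,0,0,0,0,0.022]]'
$H '[[0,-0.002,0,0,0,0,0.022],[0,0,0,0,0,0,0.022]]'
$H '[[0,-0.002,0,0,0,0,0.022],[0,0,0,0,0,0,0.022]]'; done | grep -E "time|tool|ft_"
```

```text
time: 16.72
tool_pos: [467.0, -36.2, 55.7]
ft_force: [1.5, -0.0, 0.6]
time: 16.97
tool_pos: [463.5, -37.1, 55.8]
ft_force: [2.1, 0.2, -0.4]
time: 17.13
tool_pos: [462.3, -37.5, 56.2]
ft_force: [3.3, 1.2, 1.6]
time: 17.3
tool_pos: [460.5, -38.0, 56.3]
ft_force: [5.4, 1.0, 1.7]
time: 17.47
tool_pos: [459.3, -38.4, 56.6]
ft_force: [8.4, 2.5, 2.4]
```

```bash
H="python3 -m handwheel"
for i in 1; do 
$H '[[0,-0.001,0,0,0,0,0.022],[0,0,0,0,0,0,0.022]]'
$H '[[0,-0.001,0,0,0,0,0.022],[0,0,0,0,0,0,0.022]]'
$H '[[0,-0.001,0,0,0,0,0.022],[0,0,0,0,0,0,0.022]]'; done | grep -E "time|tool|ft_"
```

```text
time: 17.63
tool_pos: [458.7, -38.5, 56.7]
ft_force: [8.9, 1.8, 1.8]
time: 17.8
tool_pos: [458.0, -38.6, 56.7]
ft_force: [9.9, 2.9, -0.2]
time: 17.97
tool_pos: [457.5, -38.7, 56.7]
ft_force: [12.6, 3.5, -2.6]
```

```bash
H="python3 -m handwheel"
for i in 1; do 
$H '[[0,-0.001,0,0,0,0,0.022],[0,0,0,0,0,0,0.022]]'
$H '[[0,-0.001,0,0,0,0,0.022],[0,0,0,0,0,0,0.022]]'
$H '[[0,0.001,0,0,0,0,0.022],[0,0,0,0,0,0,0.022]]'
$H '[[0,0.002,0,0,0,0,0.022],[0,0,0,0,0,0,0.022]]'
$H '[[0,0.001,0,0,0,0,0.022],[0,0,0,0,0,0,0.022]]'; done | grep -E "time|tool|ft_"
```

```text
time: 18.13
tool_pos: [457.0, -38.9, 56.7]
ft_force: [15.9, 4.0, -5.3]
time: 18.3
tool_pos: [456.4, -39.0, 56.7]
ft_force: [19.7, 4.3, -7.6]
time: 18.47
tool_pos: [456.6, -38.9, 56.7]
ft_force: [13.0, 3.7, -3.1]
time: 18.63
tool_pos: [458.2, -38.5, 56.7]
ft_force: [11.4, 3.3, -0.6]
time: 18.8
tool_pos: [458.8, -38.4, 56.7]
ft_force: [9.6, 3.2, 1.1]
```

```bash
H="python3 -m handwheel"
for i in 1; do 
$H '[[0,0.001,0,0,0,0,0.022],[0,0,0,0,0,0,0.022]]'
$H '[[0,0.001,0,0,0,0,0.022],[0,0,0,0,0,0,0.022]]'
$H '[[0,0.001,0,0,0,0,0.022],[0,0,0,0,0,0,0.022]]'
$H '[[0,0.001,0,0,0,0,0.022],[0,0,0,0,0,0,0.022]]'; done | grep -E "time|tool|ft_"
python3 - <<'E'
from h import *
print("tcp",rk(r.sense()["tool_pos"]))
p,d=r.snapshot("side"); cv2.imwrite("pics/side5.png",p); Q=rk(cloud("side",d))
m=(d>0)&(p.min(2)>90)&(Q[...,0]<200)&(Q[...,0]>0)&(Q[...,1]<-20)&(Q[...,1]>-50)&(Q[...,2]>44)&(Q[...,2]<80); K=Q[m]
print(np.percentile(K,[1,50,99],axis=0).round(1)); print([(x,K[abs(K[:,0]-x)<4][:,2].max().round(1)) for x in range(45,155,15)])
cv2.imwrite("pics/c5.png",cv2.convertScaleAbs(cv2.resize(p[140:230,250:370],None,fx=6,fy=6,interpolation=cv2.INTER_CUBIC),alpha=1.6))
E
```

```text
time: 18.97
tool_pos: [459.4, -38.3, 56.6]
ft_force: [7.1, 1.8, 2.1]
time: 19.13
tool_pos: [459.8, -38.1, 56.2]
ft_force: [6.5, 1.5, 1.7]
time: 19.3
tool_pos: [460.2, -37.9, 55.9]
ft_force: [4.8, 1.2, 2.3]
time: 19.47
tool_pos: [460.6, -37.7, 55.6]
ft_force: [2.5, -0.1, 1.2]
tcp [95.25725758  1.847954   55.58867556]
[[ 28.1 -36.9  44.4]
 [ 92.4 -33.2  60.7]
 [156.2 -28.3  77.4]]
[(45, np.float64(74.4)), (60, np.float64(75.7)), (75, np.float64(75.6)), (90, np.float64(79.7)), (105, np.float64(75.6)), (120, np.float64(73.8)), (135, np.float64(76.8)), (150, np.float64(74.3))]
```

View pics/c5.png

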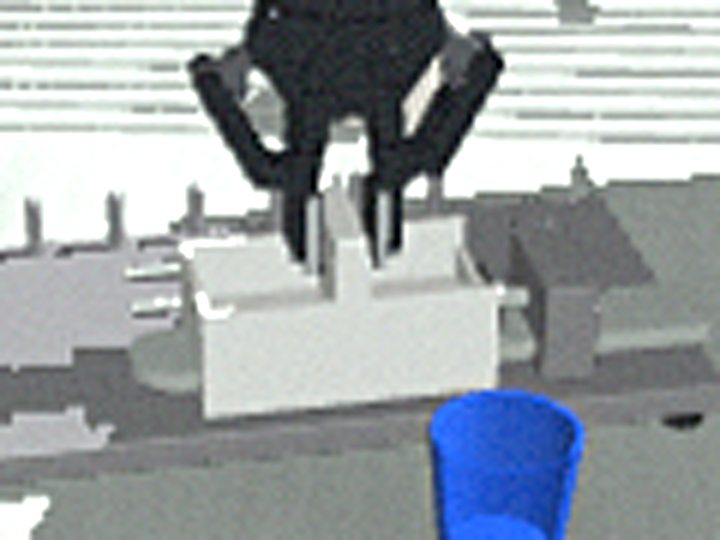

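The crop shows the caddy seated flat on the rail (crop about (345,340)), with its front a few mm from the stop and the cup undisturbed. I'll back the fingers clear and see whether the caddy holds.

```bash
H="python3 -m handwheel"
for i in 1; do 
$H '[[0,0.001,0,0,0,0,0.022],[0,0,0,0,0,0,0.022]]'
$H '[[0,0.001,0,0,0,0,0.022],[0,0,0,0,0,0,0.022]]'
$H '[[0,0.001,0,0,0,0,0.022],[0,0,0,0,0,0,0.022],[0,0,0,0,0,0,0.022]]'; done | grep -E "time|tool|ft_"
cat > m.py <<'E'
from h import *
t=rk(r.sense()["tool_pos"]); fr=[];hx=[]
for i in range(3):
    p,d=r.snapshot("side"); Q=rk(cloud("side",d))
    m=(d>0)&(p.min(2)>90)&(Q[...,0]<200)&(Q[...,0]>0)&(Q[...,1]<-20)&(Q[...,1]>-50)&(Q[...,2]>44)&(Q[...,2]<80); K=Q[m]
    fr.append(np.percentile(K[:,0],[.5,99.5]).mean())
print("tcp",t,"caddy mid x",np.round(fr,2),r.sense()["ft_force"])
E
python3 m.py
```

```text
time: 19.68
tool_pos: [461.1, -37.4, 55.3]
ft_force: [-0.4, -0.5, -1.0]
time: 19.85
tool_pos: [462.6, -37.2, 55.6]
ft_force: [0.2, 1.1, -0.6]
time: 20.1
tool_pos: [463.9, -37.0, 55.9]
ft_force: [-0.8, 0.0, 0.0]
tcp [91.89082993  1.85212031 55.86942767] caddy mid x [92.01 92.   92.15] [ 0.11260337  0.06148307 -0.76551161]
```

```bash
H="python3 -m handwheel"
for i in 1; do 
$H '[[0,0.002,0,0,0,0,0.022],[0,0,0,0,0,0,0.022],[0,0,0,0,0,0,0.022]]'
$H '[[0,0.001,0,0,0,0,0.022],[0,0,0,0,0,0,0.022],[0,0,0,0,0,0,0.022]]'
$H '[[0,0.001,0,0,0,0,0.022],[0,0,0,0,0,0,0.022],[0,0,0,0,0,0,0.022]]'; done | grep -E "time|tool|ft_"
python3 m.py
```

```text
time: 20.5
tool_pos: [466.0, -36.6, 56.0]
ft_force: [-0.4, -1.4, 0.6]
time: 20.75
tool_pos: [466.6, -36.4, 55.8]
ft_force: [-2.6, 0.1, 1.7]
time: 21.0
tool_pos: [466.7, -36.3, 55.8]
ft_force: [-6.8, -1.8, 5.5]
tcp [88.95995029  1.85756656 55.77430146] caddy mid x [91.87 92.05 91.78] [-6.77124063 -1.35957898  6.42433209]
```

It resists a 7 N pull without moving, so it is caught. Now I centre the fingers, open them and retreat.

```bash
H="python3 -m handwheel"
$H '[[0,-0.004,0,0,0,0,0.022],[0,0,0,0,0,0,0.022],[0,0,0,0,0,0,0.05],[0,0,0,0,0,0,0.05],[0,0,0,0,0,0,0.05],[0,0,0,0,0,0,0.05]]' | grep -E "tool|ft|gap"
$H '[[0,0,-0.01,0,0,0,0.05],[0,0,-0.02,0,0,0,0.05],[0,0,-0.03,0,0,0,0.05],[0,0,-0.03,0,0,0,0.05],[0,0,-0.02,0,0,0,0.05],[0,0,-0.01,0,0,0,0.05],[0,0,0,0,0,0,0.05],[0,0,0,0,0,0,0.05]]'
python3 m.py
python3 - <<'E'
from h import *
p,d=r.snapshot("side"); cv2.imwrite("pics/c6.png",p[80:420,60:460])
E
```

```text
tool_pos: [464.1, -37.0, 56.0]
ft_force: [-0.6, -0.2, 0.0]
finger_gap: 50.1
time: 22.32
tool_pos: [464.0, -37.0, 175.8]
tcp_rot: [180.0, 0.0, 103.0]
ft_force: [-0.6, 0.0, -0.1]
finger_gap: 50.3
grip_force: 0.0
tcp [ 91.76089613   1.90765917 175.78860369] caddy mid x [91.96 92.04 91.93] [ 0.3865105  -0.58676797 -1.10559825]
```

View pics/c6.png

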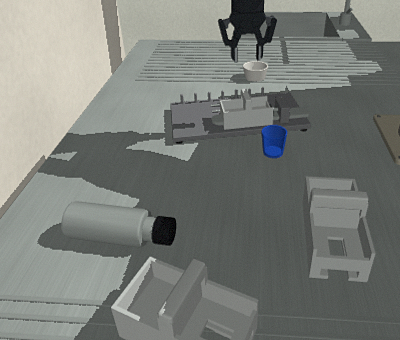

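The picture shows the caddy latched on the rail at about (245,112), the gripper clear above it, and the cup, ramekin and flask where they were.

```bash
python3 -c "
from bench import r
print(r.hand_in())"
```

```text
the job is handed in; nothing more can be done
None
```

The caddy is on the rail and caught against the bumper: it held against a pull of about 7 N and stayed put after I let go. The ramekin, cup and bottle were left where they were, and the job was handed in at about 22.5 s of the 48 s allowed.

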